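# Lay out the heater's new valves on their pads

## Task

Get the new valves ready for refitting the water heater: set each one upright, handle up, in the middle of the black pad whose rectangle has its handle's colour, lying along that rectangle (either end first). Place them in this order: blue, red, green and, last of all, the yellow gas valve. Leave the old black-handled valve where it is.

Things in the scene. Friction and masses are not known exactly. Their poses are not given: they have to be found in the camera images.
- valve_blue: new cold-water valve: bright nickel-plated metal body, blue handle on top. Origin: centre of the flat underside; z up; x along the pipe axis (ends alike). 76 (x) mm long, 43 high, about 0.18 kg. Middle: plain block 36 (x) by 28 (y) by 28 (z) mm, to grip from above across its 28 mm (along y); ends no wider. Rigid handle 64 (x) by 24 (y) mm over the block at z 36 to 43.
- valve_red: new hot-water valve: bright nickel-plated metal body, red handle on top. Origin: centre of the flat underside; z up; x along the pipe axis (ends alike). 76 (x) mm long, 43 high, about 0.18 kg. Middle: plain block 36 (x) by 28 (y) by 28 (z) mm, to grip from above across its 28 mm (along y); ends no wider. Rigid handle 64 (x) by 24 (y) mm over the block at z 36 to 43.
- valve_green: new drain valve: bright nickel-plated metal body, green handle on top. Origin: centre of the flat underside; z up; x along the pipe axis (ends alike). 76 (x) mm long, 43 high, about 0.18 kg. Middle: plain block 36 (x) by 28 (y) by 28 (z) mm, to grip from above across its 28 mm (along y); ends no wider. Rigid handle 64 (x) by 24 (y) mm over the block at z 36 to 43.
- valve_yellow: new gas valve: bright nickel-plated metal body, yellow handle on top. Origin: centre of the flat underside; z up; x along the pipe axis (ends alike). 76 (x) mm long, 43 high, about 0.18 kg. Middle: plain block 36 (x) by 28 (y) by 28 (z) mm, to grip from above across its 28 mm (along y); ends no wider. Rigid handle 64 (x) by 24 (y) mm over the block at z 36 to 43.
- pad_blue: fixed flat black pad 104 (x) by 60 (y) by 8 mm (hard, no rim) with a blue rectangle 76 by 28 mm in its middle, along its x. Origin: centre of its underside, on the bench; its top is at z = 8 mm.
- pad_red: fixed flat black pad 104 (x) by 60 (y) by 8 mm (hard, no rim) with a red rectangle 76 by 28 mm in its middle, along its x. Origin: centre of its underside, on the bench; its top is at z = 8 mm.
- pad_green: fixed flat black pad 104 (x) by 60 (y) by 8 mm (hard, no rim) with a green rectangle 76 by 28 mm in its middle, along its x. Origin: centre of its underside, on the bench; its top is at z = 8 mm.
- pad_yellow: fixed flat black pad 104 (x) by 60 (y) by 8 mm (hard, no rim) with a yellow rectangle 76 by 28 mm in its middle, along its x. Origin: centre of its underside, on the bench; its top is at z = 8 mm.
- valve_old: the old valve, worn out: same shape, size and axes as the new ones but with a dull dark-grey body and a black handle. Stays where it is.
Mind the look-alikes: they are no part of the job. What is shaped like the valve_yellow but purple is not meant.

How it is judged (in metres and radians):
On the way, in this order (a step that is already met when the one before it is completed fails the run):
1. the blue valve stands on the blue pad, let go (horizontal distance between valve_blue and pad_blue below 0.015 m and angle between the x axis of valve_blue and the x axis of pad_blue, either way round below 0.3 rad and angle between valve_blue's own z axis and vertical below 0.15 rad and z of valve_blue in the frame of pad_blue between 0.004 and 0.012 m and linear speed of valve_blue below 0.02 m/s and angular speed of valve_blue below 0.2 rad/s and contact force between the fingers and valve_blue below 0.3 N), for 0.2 s.
2. the red valve stands on the red pad, let go (horizontal distance between valve_red and pad_red below 0.015 m and angle between the x axis of valve_red and the x axis of pad_red, either way round below 0.3 rad and angle between valve_red's own z axis and vertical below 0.15 rad and z of valve_red in the frame of pad_red between 0.004 and 0.012 m and linear speed of valve_red below 0.02 m/s and angular speed of valve_red below 0.2 rad/s and contact force between the fingers and valve_red below 0.3 N), for 0.2 s.
3. the green valve stands on the green pad, let go (horizontal distance between valve_green and pad_green below 0.015 m and angle between the x axis of valve_green and the x axis of pad_green, either way round below 0.3 rad and angle between valve_green's own z axis and vertical below 0.15 rad and z of valve_green in the frame of pad_green between 0.004 and 0.012 m and linear speed of valve_green below 0.02 m/s and angular speed of valve_green below 0.2 rad/s and contact force between the fingers and valve_green below 0.3 N), for 0.2 s.
4. the yellow valve stands on the yellow pad, let go (horizontal distance between valve_yellow and pad_yellow below 0.015 m and angle between the x axis of valve_yellow and the x axis of pad_yellow, either way round below 0.3 rad and angle between valve_yellow's own z axis and vertical below 0.15 rad and z of valve_yellow in the frame of pad_yellow between 0.004 and 0.012 m and linear speed of valve_yellow below 0.02 m/s and angular speed of valve_yellow below 0.2 rad/s and contact force between the fingers and valve_yellow below 0.3 N), for 0.2 s.
At the end, for the whole second after the job is handed in: Each coloured valve stands upright (within 8 degrees), released and at rest on the top of the pad of its own colour, its centre within 15 mm of the pad's centre and its length within 17 degrees of the rectangle's, either way round; the old valve is within 20 mm of where it began (all of step 1 and all of step 2 and all of step 3 and all of step 4 and distance of valve_old from where it was at the start of the episode below 0.02 m); the robot touches nothing.
It fails at once if the old black-handled valve is moved more than 20 mm (distance of valve_old from where it was at the start of the episode above 0.02 m).
It also fails if it takes over 120 s, if anything falls off the work surface, if the arm or the gripper's body presses on something with over 40 N, if the wrist force passes 120 N, or if a joint passes its speed limit or range.

## Robot

A 6-joint arm with a two-finger parallel gripper is mounted at the origin on the work surface. World frame = base frame: x ahead of the robot, y to its left, z up, the work surface at z = 0. Lengths are in mm, angles in rad, forces in N, time in s.
With the tool pointing down it reaches from about 350 to 975 mm from the base axis. Payload 7.1 kg.
Tool frame: the origin (TCP) lies midway between the tips of the shut fingers; the grasp point (between the pads) lies ctrl.grip_point_offset behind it (ctrl.grip_point_offset is the distance from the TCP to the grasp point, in mm); z points along the fingers, y is the line along which they close (so a half turn about z gives the same grasp; the last joint's range is limited). The gripper opens to 88 mm and grips with 3 to 60 N. Pads are 20 mm wide; open, the fingers measure 115 mm over their backs; the gripper's body (75 mm by 178 mm) begins 61 mm behind the grasp point.
Start: joints at [1.139, 0.423, 1.63, -0, 1.089, -0.019], TCP at [250.702, 572.497, 190.975] pointing down, gripper open.
Joint ranges: [-3, 3], [-0.9, 2.11], [0.09, 2.58], [-1.31, 4.45], [0.11, 2.69], [-2.54, 2.54]. Speed limits (rad/s): [2.39, 2.39, 3.01, 3.14, 3.14, 3.14].

## Interface

Orientations are given as a rotation vector (axis times angle).
In Python, from workcell import ctrl gives the robot as it stands.
- The arm moves only by the tool apply_moves, never from a script. Its argument "targets" is a list of rows, each an object of numbers: "tx", "ty", "tz": the shift along the world's x, y, z in m; "spin": the turn about the world's z in degrees. In form: [{"tx": .., "ty": .., "tz": .., "spin": ..}, ...]. A call has exactly 8 rows; each row is the pose to reach, as a shift and turn from the pose commanded when the call began; what a row does not reach only later rows make up. A row lasts 1/10 s, in which the tool goes at most 50 mm and 8.59 degrees, less where a joint would pass 70% of its speed; a pose out of reach is approached as far as the arm can. A call with a gripper value outside its range is refused whole. "gripper" is the closure, from -1 (fully open) to 1 (shut), set as the call begins (left out, the last holds). The fingers move at their own pace and stop on an object; the grip force is fixed at half the most. Time passes only in rows, so rows that repeat a pose let the fingers close, or fill a call up. It gives the time, the measured TCP pose, the force, the opening and the grip force at its end, in the units of the state.
- ctrl.get_obs(): the state, without advancing time (a new reading comes with each control period).
- ctrl.get_image(name): name is "side" or "top"; returns the picture (384x512x3 uint8, red, green, blue); there is no depth.
- ctrl.get_calibration(name): a dict with "fov_y" (degrees; the focal length in pixels is half the picture's height over the tangent of half this angle, whatever the lens; pixels are square), "cx", "cy" (the principal point, pixels), "dist" ([k1, k2, p1, p2, k3] as OpenCV has them; the pictures are not rectified), "rvec" (rotation vector, rad) and "tvec" (3), from world to camera coordinates, as OpenCV has them. Camera axes: x right, y down, z forward; pixel columns grow to the right and rows downward; lengths in mm; the calibration is good to about 2 mm. A picture is of the moment at which its call begins. get_calibration takes no time and is no camera call.
- ctrl.close_job(): hands the job in; it is judged then, once.
Trained networks look in the newest picture that a camera, given by its name, has taken for a name from the list of things; names that differ only in an ending like _2 or _b are one class to them, and where a whole thing is asked for, a point or a joint stands for the part that bears it (a point fixed in the world has none). Each returns a list of dicts, best first, with "score" (0 to 1); they miss things now and then, are a little off and sometimes report something else, mostly with a low value. They report only what shows in the picture. A call takes as long as a camera call. They do not tell look-alikes from the thing itself.
- ctrl.outline_of(name, camera): "pixels" (384x512 bool, what is visible of it) and "box" ([left, top, right, bottom] in pixels, round what is visible of it).
- ctrl.pinpoint(name, camera): "uv" ([column, row] in pixels: a listed point, or the origin of a listed thing).
The state is a dict: "t": time; "qpos": joint angles; "qvel": joint speeds; "joint_torque": joint torques, N m; "ee_pos": TCP position; "orientation": TCP orientation; "ft_force": force on the tool from outside, world axes, zero at the start; "moment": the same for the moment, N m; "width": finger opening in mm; "grasp_force": force on a finger pad.
Only numpy, scipy, OpenCV 4.12 (cv2) and the standard library are available. Lean on these libraries where they do the work, as an engineer would, in place of code of your own. Each camera call takes 0.05 s, during which the arm holds its last target. There are 200 camera calls.

## Working session

There is one attempt and no reset: what is moved stays moved. The work goes in short steps, Python scripts to look and compute and a tool call to move; the robot and the scene stay as the last step left them, time stands still between calls to the robot, and variables do not carry over. Pictures are saved under pics/ and viewed, at most 14 in all, crops included, and the job is handed in when it is done.

Besides the shell and the picture viewer there is one more tool, called after "Call:" as name([rows], argument=value, ...), one row to a line, values as JSON. apply_moves: Moves the arm, as the interface text tells. Its arguments: {"type":"object","properties":{"targets":{"type":"array"},"gripper":{"type":"number"}},"required":["targets"]}

```bash
mkdir -p pics
python3 - <<'E'
from workcell import ctrl
import cv2
for n in("top","side"):
    im=ctrl.get_image(n); cv2.imwrite(f"pics/{n}0.png",cv2.resize(im[...,::-1],(800,600),interpolation=cv2.INTER_CUBIC))
    print(ctrl.get_calibration(n))
print(ctrl.get_obs(),ctrl.grip_point_offset)
E
```

```text
{'fov_y': 49.49149195567481, 'cx': 252.19114508403194, 'cy': 191.129632715107, 'dist': array([-0.11346619,  0.        ,  0.        ,  0.        ,  0.        ]), 'rvec': array([ 2.15742716, -2.13258675,  0.14287787]), 'tvec': array([  -3.77911641,  514.67897582, 1032.75922425])}
{'fov_y': 50.65139634920301, 'cx': 253.3875352135204, 'cy': 187.06908316973667, 'dist': array([-0.11537709,  0.        ,  0.        ,  0.        ,  0.        ]), 'rvec': array([ 2.0593716 , -0.54726434,  0.31168443]), 'tvec': array([-461.87350415,  151.20531827,  854.87282312])}
{'t': 0.1, 'qpos': array([ 1.13902665e+00,  4.23709108e-01,  1.63060745e+00,  1.60112242e-06,
        1.08860870e+00, -1.90234204e-02]), 'qvel': array([ 8.80622895e-04, -1.66842936e-03, -8.37522314e-04, -4.59765734e-04,
        7.35477097e-04, -8.93832376e-06]), 'joint_torque': array([ 1.03571565e-03, -5.45620000e+01, -2.74326074e+01,  6.46646298e-02,
        1.87615596e-02, -1.16525976e-05]), 'ee_pos': array([250.46626922, 572.02575777, 190.31640787]), 'orientation': array([-6.43687676e-01, -3.07463600e+00,  2.03960205e-03]), 'ft_force': array([-0.68201223, -0.1186397 , -0.00747131]), 'moment': array([ 0.02291246, -0.00233762,  0.00727931]), 'grasp_force': 0.0, 'width': 87.42279738224126} 18.700000000000003
```

View pics/top0.png

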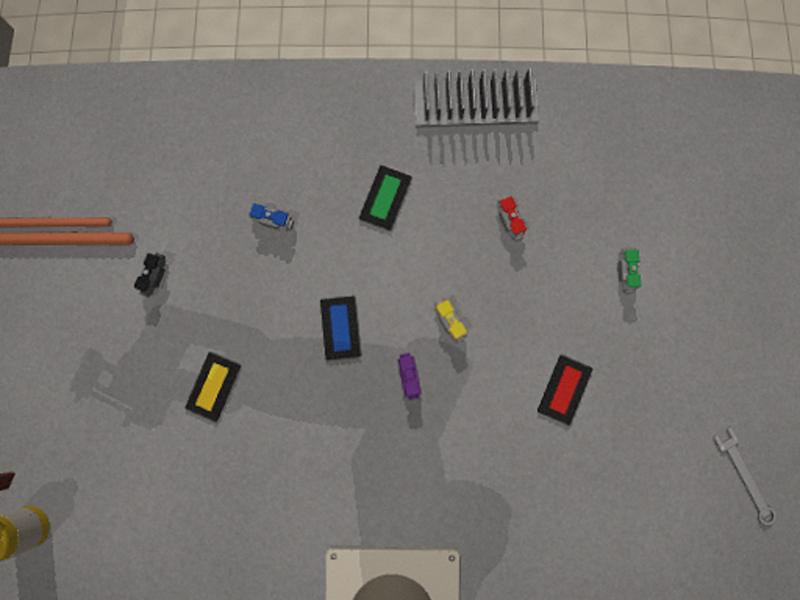

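View pics/side0.png

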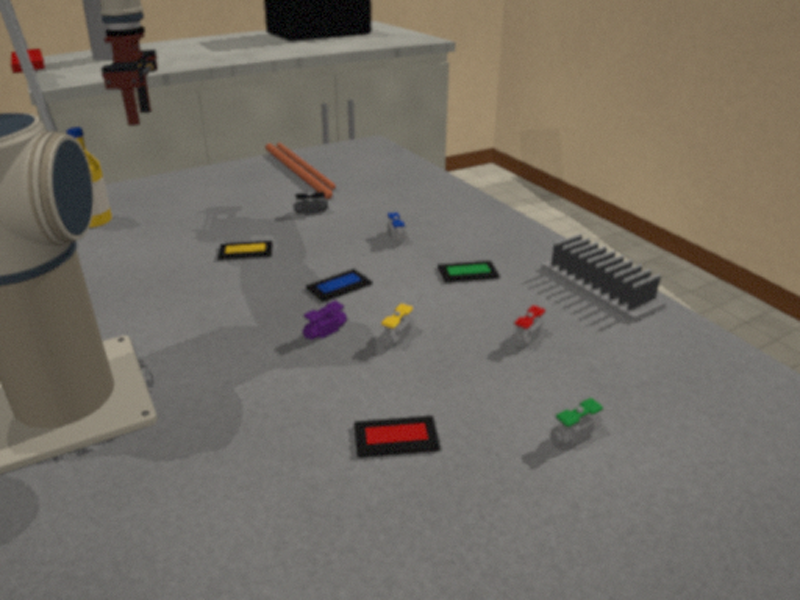

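The top view (800x600) shows the valves' handles: blue (270,215), red (512,217), green (631,269), yellow (451,320), the old black one (150,273) and the all-purple look-alike (409,376). The pads are blue (340,327), red (565,390), green (385,198) and yellow (213,387). I'll measure these by colour and take one crop to confirm the candidates.

```bash
cat > h.py <<'E'
from workcell import ctrl
import cv2, numpy as np
HUE={'blue':(100,125),'red':None,'green':(50,80),'yellow':(20,35)}
def cal(n):
    c=ctrl.get_calibration(n); f=192/np.tan(np.radians(c['fov_y']/2))
    K=np.array([[f,0,c['cx']],[0,f,c['cy']],[0,0,1.]]); R=cv2.Rodrigues(c['rvec'])[0]
    return K,c['dist'],R,c['tvec']
def unproj(n,uv,z):
    K,d,R,t=cal(n); p=cv2.undistortPoints(np.float64(uv).reshape(-1,1,2),K,d).reshape(-1,2)
    r=np.c_[p,np.ones(len(p))]@R; o=-R.T@t
    return (o+r*((z-o[2])/r[:,2])[:,None])[:,:2]
def blobs(im,col):
    h,s,v=cv2.split(cv2.cvtColor(im,cv2.COLOR_RGB2HSV))
    m=((h<6)|(h>174)) if col=='red' else (h>=HUE[col][0])&(h<=HUE[col][1])
    m=(m&(s>130)&(v>70)).astype(np.uint8)
    m=cv2.morphologyEx(m,cv2.MORPH_CLOSE,np.ones((5,5)))
    n,l,st,ce=cv2.connectedComponentsWithStats(m)
    return [(st[i,4],ce[i],np.argwhere(l==i)[:,::-1]) for i in range(1,n) if st[i,4]>60]
def rect(n,px,z):
    w=unproj(n,px,z); (c,(a,b),_)=cv2.minAreaRect(w.astype(np.float32))
    m=w.mean(0); e=np.linalg.eigh(np.cov((w-m).T))[1][:,1]
    return m,np.array(c),sorted((a,b)),np.degrees(np.arctan2(e[1],e[0]))%180
def measure(n,im=None):
    im=ctrl.get_image(n) if im is None else im
    for col in HUE:
        for a,ce,px in blobs(im,col):
            for z in (8,43):
                m,c,s,ang=rect(n,px,z)
                if 300<np.hypot(*m)<1000: print(n,col,a,ce.round(),'z',z,m.round(1),c.round(1),np.round(s),round(ang,1))
    return im
E
python3 - <<'E'
from h import *
for n in('top','side'):
    im=measure(n)
    K,d,R,t=cal(n); print('cam',(-R.T@t).round())
    if n=='top':
        cs=[(173,138),(328,139),(404,172),(289,205),(262,241),(96,175)]
        t=[cv2.resize(im[y-25:y+25,x-30:x+30,::-1],(260,216),interpolation=cv2.INTER_CUBIC) for x,y in cs]
        cv2.imwrite('pics/crop.png',np.vstack([np.hstack(t[:3]),np.hstack(t[3:])]))
E
```

```text
top blue 175 [172. 137.] z 8 [664.3 222.1] [664.5 222.1] [24. 63.] 73.4
top blue 175 [172. 137.] z 43 [654.7 214.7] [654.8 214.7] [23. 61.] 73.4
top blue 340 [217. 209.] z 8 [469.5  93.4] [469.8  93.5] [30. 78.] 7.3
top blue 340 [217. 209.] z 43 [466.1  90.2] [466.5  90.2] [29. 75.] 7.3
top red 181 [328. 137.] z 8 [ 667.3 -200. ] [ 667.4 -200.7] [24. 65.] 22.6
top red 181 [328. 137.] z 43 [ 657.5 -193.7] [ 657.7 -194.4] [23. 63.] 22.6
top red 352 [362. 249.] z 8 [ 369.6 -284.2] [ 369.7 -284.3] [31. 77.] 156.8
top red 352 [362. 249.] z 43 [ 369.5 -275.3] [ 369.6 -275.4] [30. 75.] 156.8
top green 295 [246. 126.] z 8 [697.2  20.8] [697.3  20.9] [29. 76.] 159.7
top green 295 [246. 126.] z 43 [686.5  19.9] [686.6  20. ] [28. 74.] 159.7
top green 164 [405. 171.] z 8 [ 578.3 -407.7] [ 576.7 -406.9] [23. 63.] 1.7
top green 164 [405. 171.] z 43 [ 571.5 -394.8] [ 569.8 -394. ] [22. 61.] 1.7
top yellow 194 [289. 204.] z 8 [485.5 -93.4] [485.6 -93.4] [24. 65.] 31.0
top yellow 194 [289. 204.] z 43 [481.6 -90.6] [481.7 -90.6] [23. 63.] 31.0
top yellow 332 [135. 247.] z 8 [366.9 307. ] [367.2 307. 
[... 1027 characters left out ...]
n 200 [370. 264.] z 8 [ 598.3 -372.5] [ 599.4 -372. ] [23. 66.] 1.3
side green 200 [370. 264.] z 43 [ 565.9 -398.7] [ 566.9 -398.3] [22. 62.] 1.3
side yellow 128 [ 59. 104.] z 43 [152.7 907.1] [154.6 963.2] [ 29. 396.] 90.7
side yellow 88 [ 64. 140.] z 8 [130.4 608.4] [132.1 614.6] [41. 82.] 62.7
side yellow 88 [ 64. 140.] z 43 [127.  521.5] [128.5 527.2] [38. 77.] 62.7
side yellow 152 [157. 158.] z 8 [367.3 308.3] [367.7 308. ] [41. 80.] 157.8
side yellow 152 [157. 158.] z 43 [349.2 240. ] [349.6 239.6] [38. 75.] 157.8
side yellow 139 [254. 202.] z 8 [505.1 -49.7] [505.5 -49.3] [25. 72.] 31.9
side yellow 139 [254. 202.] z 43 [478.5 -95.9] [478.8 -95.6] [23. 67.] 31.9
cam [  75. -796.  573.]
```

View pics/crop.png

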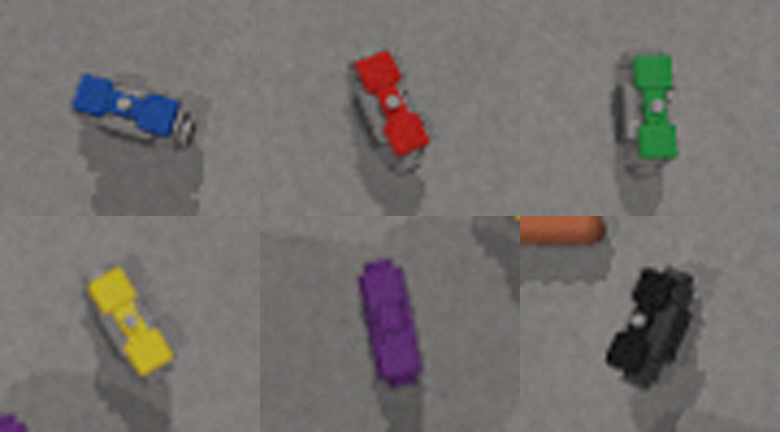

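The crops confirm the choice: bright nickel bodies carry the blue, red, green and yellow handles. The yellow valve at top (289,204) in native pixels has a metal body. The thing at (262,241) is all purple, a look-alike to ignore, and (96,175) is the old valve. I'm moving above the blue valve.

Call:
apply_moves([
  {"tx": 0.015,"ty": -0.013,"tz": 0,"spin": -3},
  {"tx": 0.04,"ty": -0.036,"tz": 0,"spin": -8.5},
  {"tx": 0.067,"ty": -0.06,"tz": 0,"spin": -14},
  {"tx": 0.094,"ty": -0.083,"tz": 0,"spin": -19.5},
  {"tx": 0.121,"ty": -0.107,"tz": 0,"spin": -25},
  {"tx": 0.148,"ty": -0.131,"tz": 0,"spin": -30.5},
  {"tx": 0.175,"ty": -0.155,"tz": 0,"spin": -36},
  {"tx": 0.202,"ty": -0.179,"tz": 0,"spin": -41.5},
], gripper=-1)

```text
t: 1.0
ee_pos: [453.6, 392.3, 190.9]
orientation: [-1.697, -2.644, 0.0]
ft_force: [0.4, -0.3, 0.7]
width: 87.7
grasp_force: 0.0
```

Call:
apply_moves([
  {"tx": 0.029,"ty": -0.026,"tz": -0.01,"spin": -6},
  {"tx": 0.058,"ty": -0.051,"tz": -0.02,"spin": -12},
  {"tx": 0.087,"ty": -0.077,"tz": -0.03,"spin": -18},
  {"tx": 0.116,"ty": -0.102,"tz": -0.04,"spin": -24},
  {"tx": 0.145,"ty": -0.128,"tz": -0.05,"spin": -30},
  {"tx": 0.174,"ty": -0.154,"tz": -0.06,"spin": -36},
  {"tx": 0.202,"ty": -0.179,"tz": -0.071,"spin": -41.5},
  {"tx": 0.202,"ty": -0.179,"tz": -0.071,"spin": -41.5},
])

```text
t: 1.8
ee_pos: [656.8, 210.9, 118.0]
orientation: [2.525, 1.868, -0.002]
ft_force: [-0.0, 1.3, -0.3]
width: 87.9
grasp_force: 0.0
```

Call:
apply_moves([
  {"tx": 0,"ty": 0,"tz": -0.02,"spin": 0},
  {"tx": 0,"ty": 0,"tz": -0.045,"spin": 0},
  {"tx": 0,"ty": 0,"tz": -0.07,"spin": 0},
  {"tx": 0,"ty": 0,"tz": -0.09,"spin": 0},
  {"tx": 0,"ty": 0,"tz": -0.105,"spin": 0},
  {"tx": 0,"ty": 0,"tz": -0.115,"spin": 0},
  {"tx": 0,"ty": 0,"tz": -0.115,"spin": 0},
  {"tx": 0,"ty": 0,"tz": -0.115,"spin": 0},
])

```text
t: 2.6
ee_pos: [655.0, 214.8, 5.5]
orientation: [2.519, 1.877, 0.001]
ft_force: [-0.1, 0.0, -0.1]
width: 87.8
grasp_force: 0.0
```

Run:
```python
from h import *
im=ctrl.get_image('side'); print(ctrl.get_obs()['ee_pos'],ctrl.get_obs()['orientation'])
t=ctrl.get_image('top')
c=lambda im,x,y:cv2.resize(im[y-45:y+45,x-60:x+60,::-1],(400,300),interpolation=cv2.INTER_CUBIC)
cv2.imwrite('pics/b1.png',np.hstack([c(im,253,140),c(t,173,138)]))
```

```text
[655.4388337  214.83010827   5.98608808] [2.51913686e+00 1.87626190e+00 2.30194916e-03]
```

View pics/b1.png

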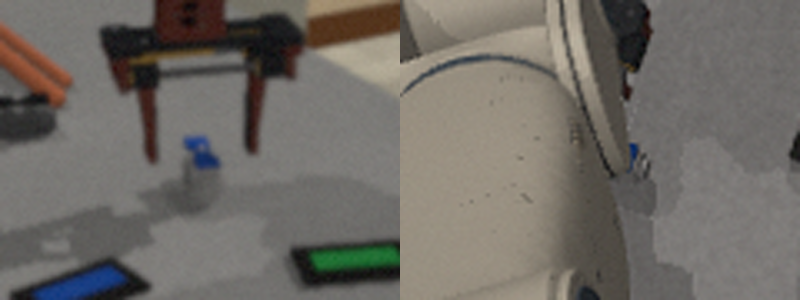

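The fingers straddle the blue valve; I'm closing.

Call:
apply_moves([
  {"tx": 0,"ty": 0,"tz": 0,"spin": 0},
  {"tx": 0,"ty": 0,"tz": 0,"spin": 0},
  {"tx": 0,"ty": 0,"tz": 0,"spin": 0},
  {"tx": 0,"ty": 0,"tz": 0,"spin": 0},
  {"tx": 0,"ty": 0,"tz": 0,"spin": 0},
  {"tx": 0,"ty": 0,"tz": 0,"spin": 0},
  {"tx": 0,"ty": 0,"tz": 0,"spin": 0},
  {"tx": 0,"ty": 0,"tz": 0,"spin": 0},
], gripper=1)

```text
t: 3.5
ee_pos: [654.7, 214.5, 4.9]
orientation: [-2.52, -1.876, 0.0]
ft_force: [-0.8, 0.6, -0.1]
width: 27.2
grasp_force: 0.0
```

Call:
apply_moves([
  {"tx": 0,"ty": 0,"tz": 0,"spin": 0},
  {"tx": 0,"ty": 0,"tz": 0,"spin": 0},
  {"tx": 0,"ty": 0,"tz": 0,"spin": 0},
  {"tx": 0,"ty": 0,"tz": 0,"spin": 0},
  {"tx": 0,"ty": 0,"tz": 0.005,"spin": 0},
  {"tx": 0,"ty": 0,"tz": 0.015,"spin": 0},
  {"tx": 0,"ty": 0,"tz": 0.025,"spin": 0},
  {"tx": 0,"ty": 0,"tz": 0.035,"spin": 0},
])

```text
t: 4.3
ee_pos: [655.0, 214.6, 41.3]
orientation: [2.52, 1.876, 0.001]
ft_force: [0.8, 0.3, -0.4]
width: 13.5
grasp_force: 30.0
```

Run:
```python
from h import *
im=ctrl.get_image('side')
print(ctrl.get_obs())
cv2.imwrite('pics/b2.png',cv2.resize(im[80:200,170:330,::-1],(800,600),interpolation=cv2.INTER_CUBIC))
```

```text
{'t': 4.35, 'qpos': array([2.99344906e-01, 6.89073942e-01, 1.55386660e+00, 5.73901527e-05,
       8.95324221e-01, 5.89966558e-01]), 'qvel': array([ 0.00026601,  0.009242  , -0.00912208, -0.00031242, -0.04068016,
        0.00132073]), 'joint_torque': array([-3.04531760e-02, -5.94225454e+01, -2.04853249e+01,  4.49438416e-02,
        5.22309565e-03, -1.22001929e-03]), 'ee_pos': array([656.12650562, 214.96267666,  43.10504454]), 'orientation': array([2.51886665, 1.87567846, 0.00494875]), 'ft_force': array([ 0.61582029, -0.3814903 , -0.54305119]), 'moment': array([-0.05400562,  0.06895337, -0.04084968]), 'grasp_force': 29.999680817127228, 'width': 13.727797707612652}
```

View pics/b2.png

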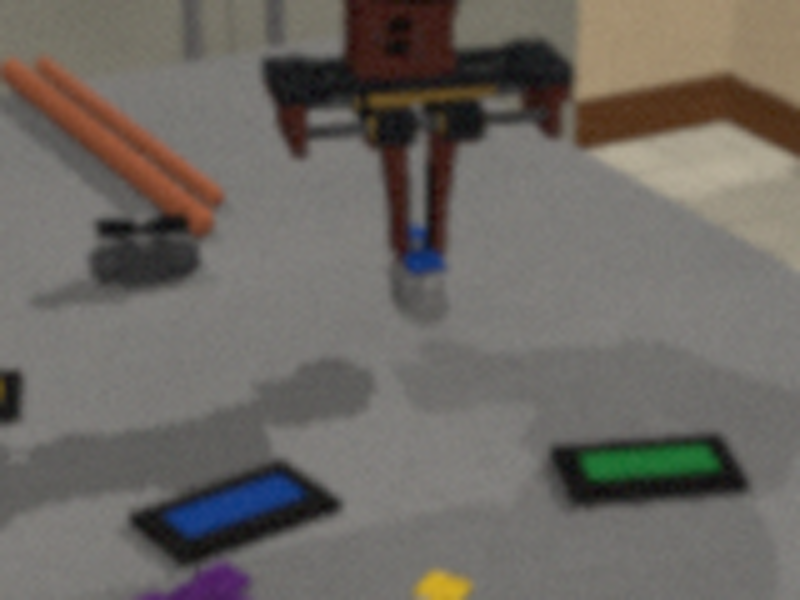

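Run:
```python
from h import *
K,d,R,t=cal('side')
P=np.array([[656,215,43.],[656,215,62],[656,215,100]]); y=np.radians(-16.6);u=np.array([np.cos(y),np.sin(y),0])
P=np.vstack([P,P[0]+7*u,P[0]-7*u,P[0]+20*u,P[0]-20*u])
uv=cv2.projectPoints(P,cv2.Rodrigues(R)[0],t,K,d)[0].reshape(-1,2)
print(((uv-[170,80])*5).round())
im=ctrl.get_image('side')
for a,ce,px in blobs(im,'blue'): print(a,ce,((px.min(0)-[170,80])*5,(px.max(0)-[170,80])*5))
im=cv2.resize(im[110:150,235:275,::-1],(600,600),interpolation=cv2.INTER_CUBIC)
cv2.imwrite('pics/b3.png',im)
```

```text
[[417. 296.]
 [417. 268.]
 [418. 211.]
 [428. 295.]
 [406. 297.]
 [448. 293.]
 [386. 299.]]
172 [216.39534884 180.61046512] (array([165, 475]), array([300, 530]))
```

View pics/b3.png

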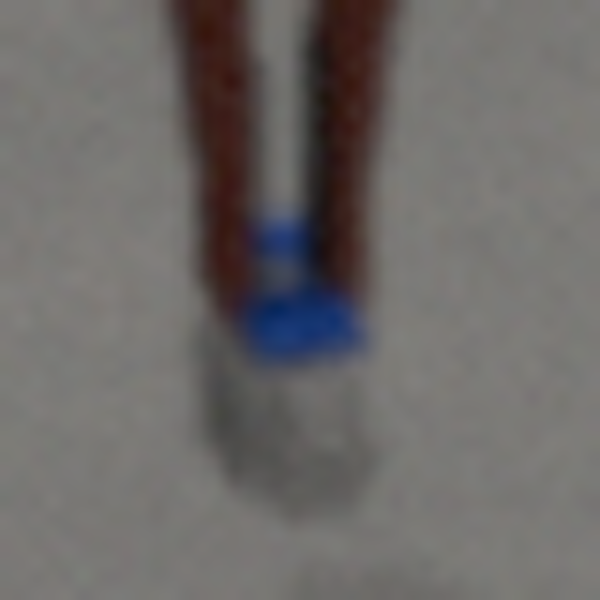

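Call:
apply_moves([
  {"tx": 0,"ty": 0,"tz": -0.01,"spin": 0},
  {"tx": 0,"ty": 0,"tz": -0.02,"spin": 0},
  {"tx": 0,"ty": 0,"tz": -0.027,"spin": 0},
  {"tx": 0,"ty": 0,"tz": -0.032,"spin": 0},
  {"tx": 0,"ty": 0,"tz": -0.034,"spin": 0},
  {"tx": 0,"ty": 0,"tz": -0.035,"spin": 0},
  {"tx": 0,"ty": 0,"tz": -0.035,"spin": 0},
  {"tx": 0,"ty": 0,"tz": -0.035,"spin": 0},
])

```text
t: 5.2
ee_pos: [655.1, 214.7, 5.1]
orientation: [2.52, 1.876, 0.001]
ft_force: [-0.1, 0.0, -1.0]
width: 13.3
grasp_force: 30.0
```

Call:
apply_moves([
  {"tx": 0,"ty": 0,"tz": 0,"spin": 0},
  {"tx": 0,"ty": 0,"tz": 0,"spin": 0},
  {"tx": 0,"ty": 0,"tz": 0,"spin": 0},
  {"tx": 0,"ty": 0,"tz": 0,"spin": 0},
  {"tx": 0,"ty": 0,"tz": 0,"spin": 0},
  {"tx": 0,"ty": 0,"tz": 0,"spin": 0},
  {"tx": 0,"ty": 0,"tz": 0,"spin": 0},
  {"tx": 0,"ty": 0,"tz": 0,"spin": 0},
], gripper=-1)

```text
t: 6.0
ee_pos: [654.7, 214.5, 5.0]
orientation: [-2.52, -1.876, 0.0]
ft_force: [-0.1, 0.4, 0.0]
width: 74.1
grasp_force: 0.0
```

Run:
```python
from h import *
o=ctrl.get_obs(); print(o['ee_pos'],o['ft_force'],o['width'])
K,d,R,t=cal('side')
P0=np.array([654.7,214.5,0]); y=np.radians(-16.6);u=np.array([np.cos(y),np.sin(y),0])
im=ctrl.get_image('side')
pr=lambda P:cv2.projectPoints(np.float64(P),cv2.Rodrigues(R)[0],t,K,d)[0].reshape(-1,2)
for z in(5,20,35): print(z,pr([P0+s*u+[0,0,z] for s in(-48,48)]).round(1).tolist())
S=10;c=cv2.resize(im[105:165,220:300,::-1],None,fx=S,fy=S,interpolation=cv2.INTER_CUBIC)
for z,k in((5,(0,255,0)),(20,(0,255,255)),(35,(255,0,255))):
    for q in pr([P0+s*u+[0,0,z] for s in(-48,0,48)]): cv2.circle(c,tuple(((q-[220,105]+.5)*S).astype(int).tolist()),4,k,-1)
cv2.imwrite('pics/b4.png',c)
```

```text
[654.69725734 214.49475839   4.95470993] [-0.0574985   0.39568244  0.02727187] 74.0537416710918
5 [[238.4, 151.8], [267.7, 148.8]]
20 [[238.3, 147.5], [267.8, 144.6]]
35 [[238.2, 143.1], [267.9, 140.3]]
```

View pics/b4.png

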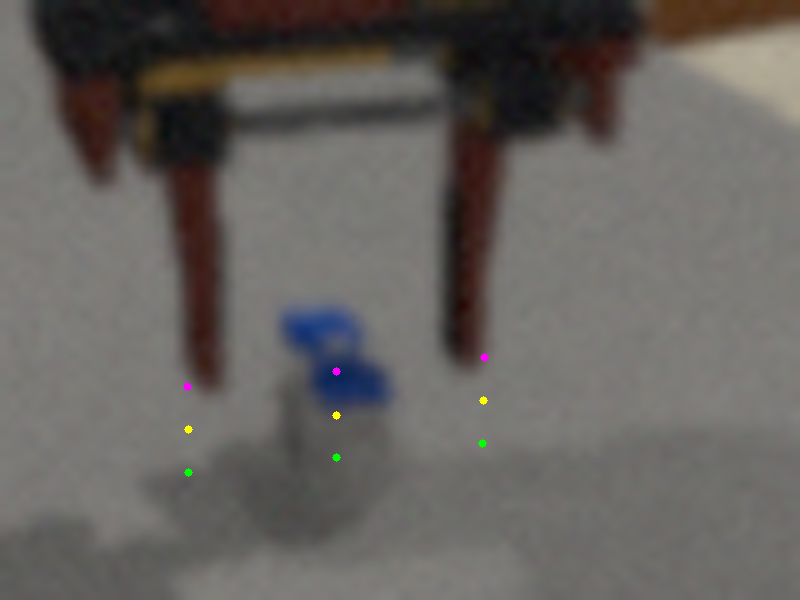

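The measured fingertips sit about 28 mm above the reported TCP (they meet the magenta z=35 points while the TCP reads 5), so the first grip closed on the handle's narrow waist. The valve is back down and released. I'll go about 27 mm lower, gently, and grip the block.

Call:
apply_moves([
  {"tx": 0,"ty": 0,"tz": -0.004,"spin": 0},
  {"tx": 0,"ty": 0,"tz": -0.008,"spin": 0},
  {"tx": 0,"ty": 0,"tz": -0.012,"spin": 0},
  {"tx": 0,"ty": 0,"tz": -0.015,"spin": 0},
  {"tx": 0,"ty": 0,"tz": -0.018,"spin": 0},
  {"tx": 0,"ty": 0,"tz": -0.02,"spin": 0},
  {"tx": 0,"ty": 0,"tz": -0.022,"spin": 0},
  {"tx": 0,"ty": 0,"tz": -0.022,"spin": 0},
])

```text
t: 6.85
ee_pos: [654.6, 214.4, -17.3]
orientation: [-2.52, -1.876, 0.001]
ft_force: [-0.1, 0.1, 0.8]
width: 87.8
grasp_force: 0.0
```

Call:
apply_moves([
  {"tx": 0,"ty": 0,"tz": -0.001,"spin": 0},
  {"tx": 0,"ty": 0,"tz": -0.003,"spin": 0},
  {"tx": 0,"ty": 0,"tz": -0.004,"spin": 0},
  {"tx": 0,"ty": 0,"tz": -0.004,"spin": 0},
  {"tx": 0,"ty": 0,"tz": -0.004,"spin": 0},
  {"tx": 0,"ty": 0,"tz": -0.004,"spin": 0},
  {"tx": 0,"ty": 0,"tz": -0.004,"spin": 0},
  {"tx": 0,"ty": 0,"tz": -0.004,"spin": 0},
], gripper=1)

```text
t: 7.65
ee_pos: [654.8, 214.5, -21.0]
orientation: [2.52, 1.876, 0.0]
ft_force: [0.2, -0.5, -1.1]
width: 27.6
grasp_force: 30.1
```

Call:
apply_moves([
  {"tx": 0,"ty": 0,"tz": 0,"spin": 0},
  {"tx": 0,"ty": 0,"tz": 0,"spin": 0},
  {"tx": 0,"ty": 0,"tz": 0,"spin": 0},
  {"tx": 0,"ty": 0,"tz": 0,"spin": 0},
  {"tx": 0,"ty": 0,"tz": 0,"spin": 0},
  {"tx": 0,"ty": 0,"tz": 0,"spin": 0},
  {"tx": 0,"ty": 0,"tz": 0,"spin": 0},
  {"tx": 0,"ty": 0,"tz": 0,"spin": 0},
])

```text
t: 8.45
ee_pos: [654.8, 214.5, -21.0]
orientation: [2.52, 1.876, 0.0]
ft_force: [1.0, -0.1, 1.4]
width: 27.9
grasp_force: 30.0
```

Call:
apply_moves([
  {"tx": 0,"ty": 0,"tz": 0.015,"spin": 0},
  {"tx": 0,"ty": 0,"tz": 0.04,"spin": 0},
  {"tx": 0,"ty": 0,"tz": 0.07,"spin": -4},
  {"tx": -0.02,"ty": -0.013,"tz": 0.08,"spin": -10},
  {"tx": -0.045,"ty": -0.03,"tz": 0.08,"spin": -17},
  {"tx": -0.07,"ty": -0.046,"tz": 0.08,"spin": -24},
  {"tx": -0.095,"ty": -0.062,"tz": 0.08,"spin": -31},
  {"tx": -0.12,"ty": -0.078,"tz": 0.08,"spin": -38},
])

```text
t: 9.25
ee_pos: [533.6, 136.0, 59.9]
orientation: [2.996, 0.946, 0.001]
ft_force: [-0.4, -0.8, -0.9]
width: 27.8
grasp_force: 30.0
```

Call:
apply_moves([
  {"tx": -0.02,"ty": -0.013,"tz": 0,"spin": -7},
  {"tx": -0.04,"ty": -0.026,"tz": 0,"spin": -14},
  {"tx": -0.055,"ty": -0.037,"tz": 0,"spin": -21},
  {"tx": -0.065,"ty": -0.043,"tz": -0.01,"spin": -26},
  {"tx": -0.065,"ty": -0.043,"tz": -0.03,"spin": -28},
  {"tx": -0.065,"ty": -0.043,"tz": -0.045,"spin": -28},
  {"tx": -0.065,"ty": -0.043,"tz": -0.055,"spin": -28},
  {"tx": -0.065,"ty": -0.043,"tz": -0.055,"spin": -28},
])

```text
t: 10.05
ee_pos: [469.0, 93.4, 3.4]
orientation: [3.135, 0.202, -0.003]
ft_force: [0.2, 0.3, -0.5]
width: 28.0
grasp_force: 30.0
```

Run:
```python
from h import *
o=ctrl.get_obs(); print(o['ee_pos'],o['orientation'],o['ft_force'],o['width'],o['grasp_force'])
im=ctrl.get_image('side')
cv2.imwrite('pics/b5.png',cv2.resize(im[120:210,160:280,::-1],(800,600),interpolation=cv2.INTER_CUBIC))
```

```text
[469.00650158  93.41766395   3.41780974] [ 3.13495942e+00  2.01521081e-01 -2.80803109e-03] [ 0.17819251  0.33738098 -0.53957454] 28.00208408376999 29.99973624944687
```

View pics/b5.png

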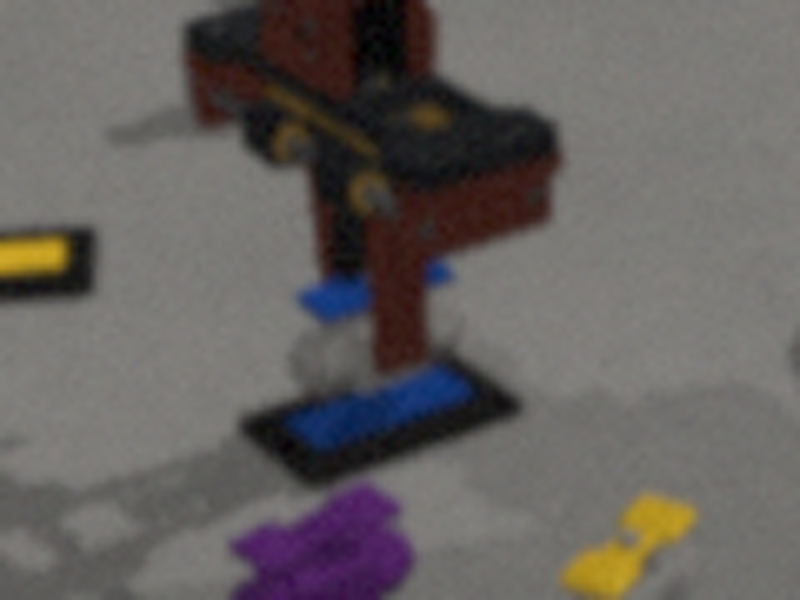

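Call:
apply_moves([
  {"tx": 0,"ty": 0,"tz": -0.005,"spin": 0},
  {"tx": 0,"ty": 0,"tz": -0.009,"spin": 0},
  {"tx": 0,"ty": 0,"tz": -0.012,"spin": 0},
  {"tx": 0,"ty": 0,"tz": -0.014,"spin": 0},
  {"tx": 0,"ty": 0,"tz": -0.0155,"spin": 0},
  {"tx": 0,"ty": 0,"tz": -0.0165,"spin": 0},
  {"tx": 0,"ty": 0,"tz": -0.0165,"spin": 0},
  {"tx": 0,"ty": 0,"tz": -0.0165,"spin": 0},
])

```text
t: 10.9
ee_pos: [469.7, 93.5, -12.5]
orientation: [-3.135, -0.201, -0.0]
ft_force: [0.7, -0.3, -1.7]
width: 28.1
grasp_force: 30.0
```

Call:
apply_moves([
  {"tx": 0,"ty": 0,"tz": 0,"spin": 0},
  {"tx": 0,"ty": 0,"tz": 0,"spin": 0},
  {"tx": 0,"ty": 0,"tz": 0,"spin": 0},
  {"tx": 0,"ty": 0,"tz": 0,"spin": 0},
  {"tx": 0,"ty": 0,"tz": 0,"spin": 0},
  {"tx": 0,"ty": 0,"tz": 0,"spin": 0},
  {"tx": 0,"ty": 0,"tz": 0,"spin": 0},
  {"tx": 0,"ty": 0,"tz": 0,"spin": 0},
], gripper=-1)

```text
t: 11.7
ee_pos: [469.7, 93.5, -12.5]
orientation: [-3.135, -0.201, 0.0]
ft_force: [0.4, 0.1, 0.1]
width: 86.2
grasp_force: 0.0
```

Call:
apply_moves([
  {"tx": 0,"ty": 0,"tz": 0.005,"spin": 0},
  {"tx": 0,"ty": 0,"tz": 0.02,"spin": 0},
  {"tx": 0,"ty": 0,"tz": 0.045,"spin": 0},
  {"tx": 0,"ty": 0,"tz": 0.075,"spin": 0},
  {"tx": 0,"ty": 0,"tz": 0.1,"spin": 0},
  {"tx": 0,"ty": 0,"tz": 0.115,"spin": 0},
  {"tx": 0,"ty": 0,"tz": 0.12,"spin": 0},
  {"tx": 0,"ty": 0,"tz": 0.12,"spin": 0},
])

```text
t: 12.5
ee_pos: [470.1, 93.6, 108.1]
orientation: [-3.135, -0.201, -0.002]
ft_force: [-0.3, -0.3, 0.4]
width: 87.9
grasp_force: 0.0
```

Run:
```python
from h import *
measure('side'); im=ctrl.get_image('side')
cv2.imwrite('pics/b6.png',cv2.resize(im[90:210,140:300,::-1],(640,480),interpolation=cv2.INTER_CUBIC))
```

```text
side blue 78 [216. 168.] z 8 [498.5 160.5] [500.  161.1] [24. 65.] 7.9
side blue 78 [216. 168.] z 43 [472.3 101.2] [473.7 101.8] [23. 61.] 7.9
side red 128 [339. 203.] z 8 [ 690.7 -159.8] [ 692.2 -158.8] [25. 71.] 23.6
side red 128 [339. 203.] z 43 [ 652.6 -199.1] [ 653.9 -198.2] [23. 66.] 23.6
side red 457 [253. 277.] z 8 [ 368.8 -284.1] [ 369.3 -284. ] [33. 78.] 157.3
side red 457 [253. 277.] z 43 [ 350.5 -315.8] [ 351.  -315.7] [31. 74.] 157.3
side green 154 [299. 172.] z 8 [697.   21.2] [697.5  21.1] [33. 77.] 159.1
side green 154 [299. 172.] z 43 [658.4 -29.4] [658.9 -29.4] [31. 73.] 159.1
side green 198 [370. 264.] z 8 [ 598.4 -372.3] [ 599.4 -372.1] [23. 66.] 2.5
side green 198 [370. 264.] z 43 [ 565.9 -398.5] [ 566.9 -398.3] [22. 62.] 2.5
side yellow 467 [ 52. 105.] z 43 [128.3 913.4] [131.1 961.4] [ 82. 406.] 88.0
side yellow 139 [ 61. 140.] z 8 [118.5 611.3] [119.4 613.7] [70. 77.] 5.1
side yellow 139 [ 61. 140.] z 43 [115.8 524.1] [116.6 526.4] [66. 72.] 5.1
side yellow 157 [157. 158.] z 8 [367.2 307.5] [367.2 307.4] [41. 81.] 157.2
side yellow 157 [157. 158.] z 43 [349.  239.2] [349.1 239.1] [38. 76.] 157.2
side yellow 136 [254. 202.] z 8 [505.2 -49.8] [505.5 -49.3] [25. 72.] 32.1
side yellow 136 [254. 202.] z 43 [478.5 -96. ] [478.8 -95.6] [23. 67.] 32.1
```

View pics/b6.png

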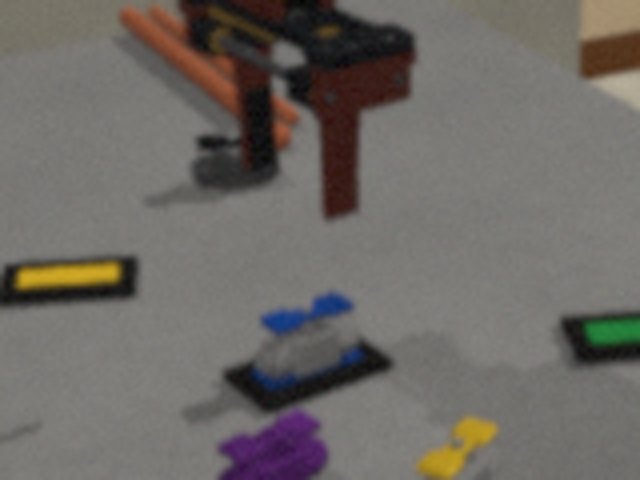

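The blue valve stands centred on its pad (b6, around (305,345)). Next is red.

Call:
apply_moves([
  {"tx": 0.012,"ty": -0.018,"tz": 0,"spin": 1},
  {"tx": 0.036,"ty": -0.054,"tz": 0,"spin": 3},
  {"tx": 0.06,"ty": -0.091,"tz": 0,"spin": 5},
  {"tx": 0.084,"ty": -0.128,"tz": 0,"spin": 7},
  {"tx": 0.108,"ty": -0.165,"tz": 0,"spin": 9},
  {"tx": 0.132,"ty": -0.202,"tz": 0,"spin": 11},
  {"tx": 0.156,"ty": -0.239,"tz": 0,"spin": 13},
  {"tx": 0.174,"ty": -0.266,"tz": 0,"spin": 15},
])

```text
t: 13.4
ee_pos: [644.1, -174.8, 105.7]
orientation: [-3.081, -0.609, 0.003]
ft_force: [0.4, 1.0, 0.2]
width: 87.5
grasp_force: 0.0
```

Call:
apply_moves([
  {"tx": 0.01,"ty": -0.016,"tz": 0,"spin": 0},
  {"tx": 0.014,"ty": -0.0215,"tz": -0.01,"spin": 0},
  {"tx": 0.014,"ty": -0.0215,"tz": -0.035,"spin": 0},
  {"tx": 0.014,"ty": -0.0215,"tz": -0.065,"spin": 0},
  {"tx": 0.014,"ty": -0.0215,"tz": -0.095,"spin": 0},
  {"tx": 0.014,"ty": -0.0215,"tz": -0.115,"spin": 0},
  {"tx": 0.014,"ty": -0.0215,"tz": -0.1285,"spin": 0},
  {"tx": 0.014,"ty": -0.0215,"tz": -0.1285,"spin": 0},
])

```text
t: 14.2
ee_pos: [655.3, -192.7, -24.2]
orientation: [-3.079, -0.609, 0.007]
ft_force: [0.3, 0.9, 0.4]
width: 87.6
grasp_force: 0.0
```

Call:
apply_moves([
  {"tx": 0,"ty": 0,"tz": 0,"spin": 0},
  {"tx": 0,"ty": 0,"tz": 0,"spin": 0},
  {"tx": 0,"ty": 0,"tz": 0,"spin": 0},
  {"tx": 0,"ty": 0,"tz": 0,"spin": 0},
  {"tx": 0,"ty": 0,"tz": 0,"spin": 0},
  {"tx": 0,"ty": 0,"tz": 0,"spin": 0},
  {"tx": 0,"ty": 0,"tz": 0,"spin": 0},
  {"tx": 0,"ty": 0,"tz": 0,"spin": 0},
], gripper=1)

```text
t: 15.0
ee_pos: [657.8, -194.1, -21.0]
orientation: [3.082, 0.609, 0.0]
ft_force: [-0.8, 0.2, 0.4]
width: 27.4
grasp_force: 30.1
```

Call:
apply_moves([
  {"tx": 0,"ty": 0,"tz": 0,"spin": 0},
  {"tx": 0,"ty": 0,"tz": 0,"spin": 0},
  {"tx": 0,"ty": 0,"tz": 0,"spin": 0},
  {"tx": 0,"ty": 0,"tz": 0,"spin": 0},
  {"tx": 0,"ty": 0,"tz": 0,"spin": 0},
  {"tx": 0,"ty": 0,"tz": 0,"spin": 0},
  {"tx": 0,"ty": 0,"tz": 0,"spin": 0},
  {"tx": 0,"ty": 0,"tz": 0,"spin": 0},
])

```text
t: 15.8
ee_pos: [657.8, -194.1, -21.0]
orientation: [3.082, 0.609, 0.0]
ft_force: [-0.7, -1.0, 1.1]
width: 28.1
grasp_force: 30.0
```

Call:
apply_moves([
  {"tx": 0,"ty": 0,"tz": 0.015,"spin": 0},
  {"tx": 0,"ty": 0,"tz": 0.04,"spin": 0},
  {"tx": -0.01,"ty": -0.003,"tz": 0.065,"spin": -3},
  {"tx": -0.035,"ty": -0.011,"tz": 0.08,"spin": -7},
  {"tx": -0.07,"ty": -0.022,"tz": 0.08,"spin": -11},
  {"tx": -0.105,"ty": -0.033,"tz": 0.08,"spin": -16},
  {"tx": -0.14,"ty": -0.044,"tz": 0.08,"spin": -21},
  {"tx": -0.175,"ty": -0.055,"tz": 0.08,"spin": -26},
])

```text
t: 16.6
ee_pos: [481.4, -249.0, 59.9]
orientation: [3.14, -0.105, 0.001]
ft_force: [0.0, -0.3, -1.4]
width: 27.8
grasp_force: 30.0
```

Call:
apply_moves([
  {"tx": -0.03,"ty": -0.009,"tz": 0,"spin": -5},
  {"tx": -0.06,"ty": -0.019,"tz": 0,"spin": -10},
  {"tx": -0.085,"ty": -0.027,"tz": 0,"spin": -14},
  {"tx": -0.104,"ty": -0.032,"tz": 0,"spin": -17.5},
  {"tx": -0.1132,"ty": -0.0352,"tz": -0.01,"spin": -19.4},
  {"tx": -0.1132,"ty": -0.0352,"tz": -0.03,"spin": -19.4},
  {"tx": -0.1132,"ty": -0.0352,"tz": -0.045,"spin": -19.4},
  {"tx": -0.1132,"ty": -0.0352,"tz": -0.055,"spin": -19.4},
])

```text
t: 17.4
ee_pos: [369.6, -284.0, 2.9]
orientation: [-3.078, 0.627, 0.001]
ft_force: [0.6, 0.8, -1.2]
width: 28.1
grasp_force: 30.0
```

Call:
apply_moves([
  {"tx": 0,"ty": 0,"tz": 0,"spin": 0},
  {"tx": 0,"ty": 0,"tz": -0.005,"spin": 0},
  {"tx": 0,"ty": 0,"tz": -0.009,"spin": 0},
  {"tx": 0,"ty": 0,"tz": -0.012,"spin": 0},
  {"tx": 0,"ty": 0,"tz": -0.0145,"spin": 0},
  {"tx": 0,"ty": 0,"tz": -0.0165,"spin": 0},
  {"tx": 0,"ty": 0,"tz": -0.0165,"spin": 0},
  {"tx": 0,"ty": 0,"tz": -0.0165,"spin": 0},
])

```text
t: 18.2
ee_pos: [369.5, -284.2, -12.5]
orientation: [3.078, -0.628, 0.0]
ft_force: [-0.4, -0.3, -1.1]
width: 28.0
grasp_force: 30.0
```

Call:
apply_moves([
  {"tx": 0,"ty": 0,"tz": 0,"spin": 0},
  {"tx": 0,"ty": 0,"tz": 0,"spin": 0},
  {"tx": 0,"ty": 0,"tz": 0,"spin": 0},
  {"tx": 0,"ty": 0,"tz": 0,"spin": 0},
  {"tx": 0,"ty": 0,"tz": 0,"spin": 0},
  {"tx": 0,"ty": 0,"tz": 0,"spin": 0},
  {"tx": 0,"ty": 0,"tz": 0,"spin": 0},
  {"tx": 0,"ty": 0,"tz": 0,"spin": 0},
], gripper=-1)

```text
t: 19.0
ee_pos: [369.5, -284.2, -12.5]
orientation: [-3.078, 0.628, 0.0]
ft_force: [-0.9, -0.2, 0.3]
width: 86.6
grasp_force: 0.0
```

Call:
apply_moves([
  {"tx": 0,"ty": 0,"tz": 0.005,"spin": 0},
  {"tx": 0,"ty": 0,"tz": 0.02,"spin": 0},
  {"tx": 0,"ty": 0,"tz": 0.045,"spin": 0},
  {"tx": 0,"ty": 0,"tz": 0.075,"spin": 0},
  {"tx": 0,"ty": 0,"tz": 0.1,"spin": 0},
  {"tx": 0,"ty": 0,"tz": 0.115,"spin": 0},
  {"tx": 0,"ty": 0,"tz": 0.12,"spin": 0},
  {"tx": 0,"ty": 0,"tz": 0.12,"spin": 0},
])

```text
t: 19.8
ee_pos: [369.8, -284.5, 108.1]
orientation: [3.078, -0.627, 0.002]
ft_force: [-0.3, 0.3, -0.5]
width: 87.8
grasp_force: 0.0
```

Run:
```python
from h import *
im=ctrl.get_image('side')
for c in('red','green'):
    for a,ce,px in blobs(im,c):
        for z in(43,51): print(c,a,ce.round(),z,*[np.round(q,1) for q in rect('side',px,z)])
cv2.imwrite('pics/r6.png',cv2.resize(im[180:330,160:360,::-1],(640,480),interpolation=cv2.INTER_CUBIC))
```

```text
red 251 [253. 262.] 43 [ 371.2 -279.6] [ 371.7 -279.7] [26.7 62.7] 157.4
red 251 [253. 262.] 51 [ 366.7 -287.4] [ 367.2 -287.5] [26.3 61.8] 157.4
green 155 [299. 172.] 43 [658.5 -29.3] [659.  -29.3] [31.6 72.7] 159.2
green 155 [299. 172.] 51 [649.6 -40.9] [650.2 -40.8] [31.1 71.6] 159.2
green 191 [370. 264.] 43 [ 566.3 -398.4] [ 567.2 -398.1] [21.8 61.6] 1.4
green 191 [370. 264.] 51 [ 558.9 -404.4] [ 559.8 -404.1] [21.5 60.6] 1.4
```

View pics/r6.png

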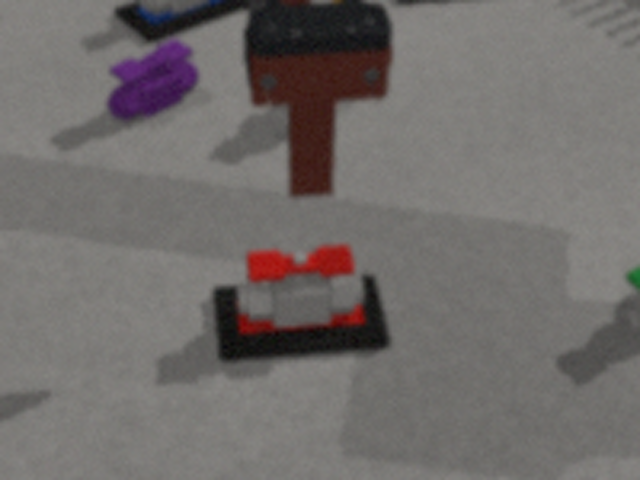

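The red valve is upright and central on its pad (r6, around (300,295)). Next is green.

Call:
apply_moves([
  {"tx": 0.015,"ty": -0.008,"tz": 0,"spin": 2},
  {"tx": 0.045,"ty": -0.025,"tz": 0,"spin": 6},
  {"tx": 0.075,"ty": -0.041,"tz": 0,"spin": 10},
  {"tx": 0.105,"ty": -0.058,"tz": 0,"spin": 14},
  {"tx": 0.135,"ty": -0.074,"tz": 0,"spin": 18},
  {"tx": 0.165,"ty": -0.091,"tz": 0,"spin": 21},
  {"tx": 0.19,"ty": -0.104,"tz": 0,"spin": 24},
  {"tx": 0.201,"ty": -0.1103,"tz": 0,"spin": 25},
])

```text
t: 20.65
ee_pos: [572.0, -395.1, 105.3]
orientation: [-3.14, -0.057, 0.001]
ft_force: [-0.2, -0.7, -0.1]
width: 87.8
grasp_force: 0.0
```

Call:
apply_moves([
  {"tx": 0,"ty": 0,"tz": -0.01,"spin": 0},
  {"tx": 0,"ty": 0,"tz": -0.03,"spin": 0},
  {"tx": 0,"ty": 0,"tz": -0.055,"spin": 0},
  {"tx": 0,"ty": 0,"tz": -0.08,"spin": 0},
  {"tx": 0,"ty": 0,"tz": -0.1,"spin": 0},
  {"tx": 0,"ty": 0,"tz": -0.115,"spin": 0},
  {"tx": 0,"ty": 0,"tz": -0.124,"spin": 0},
  {"tx": 0,"ty": 0,"tz": -0.1285,"spin": 0},
])

```text
t: 21.45
ee_pos: [569.6, -394.0, -22.4]
orientation: [-3.14, -0.053, 0.002]
ft_force: [-0.2, 0.0, 0.3]
width: 87.8
grasp_force: 0.0
```

Call:
apply_moves([
  {"tx": 0,"ty": 0,"tz": 0,"spin": 0},
  {"tx": 0,"ty": 0,"tz": 0,"spin": 0},
  {"tx": 0,"ty": 0,"tz": 0,"spin": 0},
  {"tx": 0,"ty": 0,"tz": 0,"spin": 0},
  {"tx": 0,"ty": 0,"tz": 0,"spin": 0},
  {"tx": 0,"ty": 0,"tz": 0,"spin": 0},
  {"tx": 0,"ty": 0,"tz": 0,"spin": 0},
  {"tx": 0,"ty": 0,"tz": 0,"spin": 0},
], gripper=1)

```text
t: 22.25
ee_pos: [570.6, -394.6, -21.0]
orientation: [3.141, 0.053, 0.0]
ft_force: [0.2, 0.3, 0.0]
width: 27.8
grasp_force: 30.1
```

Call:
apply_moves([
  {"tx": 0,"ty": 0,"tz": 0,"spin": 0},
  {"tx": 0,"ty": 0,"tz": 0,"spin": 0},
  {"tx": 0,"ty": 0,"tz": 0,"spin": 0},
  {"tx": 0,"ty": 0,"tz": 0,"spin": 0},
  {"tx": 0,"ty": 0,"tz": 0,"spin": 0},
  {"tx": 0,"ty": 0,"tz": 0,"spin": 0},
  {"tx": 0,"ty": 0,"tz": 0,"spin": 0},
  {"tx": 0,"ty": 0,"tz": 0,"spin": 0},
])

```text
t: 23.05
ee_pos: [570.6, -394.6, -21.0]
orientation: [3.141, 0.053, 0.0]
ft_force: [0.6, -0.9, 1.6]
width: 27.8
grasp_force: 30.0
```

Call:
apply_moves([
  {"tx": 0,"ty": 0,"tz": 0.015,"spin": 0},
  {"tx": 0,"ty": 0,"tz": 0.04,"spin": 0},
  {"tx": 0.003,"ty": 0.01,"tz": 0.065,"spin": 0},
  {"tx": 0.012,"ty": 0.04,"tz": 0.08,"spin": -2},
  {"tx": 0.023,"ty": 0.075,"tz": 0.08,"spin": -4},
  {"tx": 0.034,"ty": 0.112,"tz": 0.08,"spin": -6},
  {"tx": 0.045,"ty": 0.149,"tz": 0.08,"spin": -8},
  {"tx": 0.057,"ty": 0.186,"tz": 0.08,"spin": -10},
])

```text
t: 23.85
ee_pos: [627.5, -206.9, 59.9]
orientation: [-3.133, 0.223, -0.0]
ft_force: [1.4, -0.3, -1.7]
width: 27.8
grasp_force: 30.0
```

Call:
apply_moves([
  {"tx": 0.011,"ty": 0.036,"tz": 0,"spin": -2},
  {"tx": 0.022,"ty": 0.072,"tz": 0,"spin": -4},
  {"tx": 0.033,"ty": 0.108,"tz": 0,"spin": -6},
  {"tx": 0.044,"ty": 0.144,"tz": 0,"spin": -8},
  {"tx": 0.055,"ty": 0.18,"tz": 0,"spin": -10},
  {"tx": 0.064,"ty": 0.21,"tz": 0,"spin": -12},
  {"tx": 0.0697,"ty": 0.2295,"tz": 0,"spin": -12.5},
  {"tx": 0.0697,"ty": 0.2295,"tz": 0,"spin": -12.5},
])

```text
t: 24.65
ee_pos: [697.7, 24.0, 59.8]
orientation: [-3.091, 0.556, -0.001]
ft_force: [-0.3, -0.2, -2.0]
width: 28.1
grasp_force: 30.0
```

Call:
apply_moves([
  {"tx": 0,"ty": 0,"tz": -0.015,"spin": 0},
  {"tx": 0,"ty": 0,"tz": -0.032,"spin": 0},
  {"tx": 0,"ty": 0,"tz": -0.046,"spin": 0},
  {"tx": 0,"ty": 0,"tz": -0.056,"spin": 0},
  {"tx": 0,"ty": 0,"tz": -0.063,"spin": 0},
  {"tx": 0,"ty": 0,"tz": -0.068,"spin": 0},
  {"tx": 0,"ty": 0,"tz": -0.07,"spin": 0},
  {"tx": 0,"ty": 0,"tz": -0.0715,"spin": 0},
])

```text
t: 25.45
ee_pos: [697.5, 21.0, -12.4]
orientation: [-3.091, 0.56, -0.001]
ft_force: [-0.5, 0.8, -1.1]
width: 27.9
grasp_force: 30.0
```

Call:
apply_moves([
  {"tx": 0,"ty": 0,"tz": 0,"spin": 0},
  {"tx": 0,"ty": 0,"tz": 0,"spin": 0},
  {"tx": 0,"ty": 0,"tz": 0,"spin": 0},
  {"tx": 0,"ty": 0,"tz": 0,"spin": 0},
  {"tx": 0,"ty": 0,"tz": 0,"spin": 0},
  {"tx": 0,"ty": 0,"tz": 0,"spin": 0},
  {"tx": 0,"ty": 0,"tz": 0,"spin": 0},
  {"tx": 0,"ty": 0,"tz": 0,"spin": 0},
], gripper=-1)

```text
t: 26.25
ee_pos: [697.2, 21.0, -12.6]
orientation: [3.091, -0.56, -0.0]
ft_force: [0.4, 0.3, 0.8]
width: 86.9
grasp_force: 0.0
```

Call:
apply_moves([
  {"tx": 0,"ty": 0,"tz": 0.005,"spin": 0},
  {"tx": 0,"ty": 0,"tz": 0.02,"spin": 0},
  {"tx": 0,"ty": 0,"tz": 0.045,"spin": 0},
  {"tx": 0,"ty": 0,"tz": 0.075,"spin": 0},
  {"tx": 0,"ty": 0,"tz": 0.1,"spin": 0},
  {"tx": 0,"ty": 0,"tz": 0.115,"spin": 0},
  {"tx": 0,"ty": 0,"tz": 0.12,"spin": 0},
  {"tx": 0,"ty": 0,"tz": 0.12,"spin": 0},
])

```text
t: 27.05
ee_pos: [697.4, 21.0, 108.2]
orientation: [-3.091, 0.56, -0.002]
ft_force: [-0.7, -0.4, -0.1]
width: 87.8
grasp_force: 0.0
```

Run:
```python
from h import *
im=ctrl.get_image('side')
for c in('green','yellow'):
    for a,ce,px in blobs(im,c):
        for z in(43,51): print(c,a,ce.round(),z,*[np.round(q,1) for q in rect('side',px,z)])
cv2.imwrite('pics/g6.png',cv2.resize(im[100:220,220:380,::-1],(640,480),interpolation=cv2.INTER_CUBIC))
```

```text
yellow 462 [ 52. 105.] 43 [128.3 911.9] [131.3 961.3] [ 81.7 406.1] 88.0
yellow 462 [ 52. 105.] 51 [127.5 886.1] [130.5 934.8] [ 80.5 399.9] 88.0
yellow 140 [ 60. 140.] 43 [115.6 523.9] [116.6 526.4] [65.8 71.8] 15.7
yellow 140 [ 60. 140.] 51 [115. 504.] [116.  506.5] [64.9 70.7] 15.7
yellow 157 [157. 158.] 43 [349.4 239.1] [349.4 239. ] [38.6 75.2] 158.1
yellow 157 [157. 158.] 51 [345.2 223.5] [345.3 223.4] [38. 74.] 158.1
yellow 137 [254. 202.] 43 [478.3 -96. ] [479.3 -95.3] [23.4 66. ] 31.3
yellow 137 [254. 202.] 51 [ 472.2 -106.5] [ 473.2 -105.8] [23. 65.] 31.3
```

View pics/g6.png

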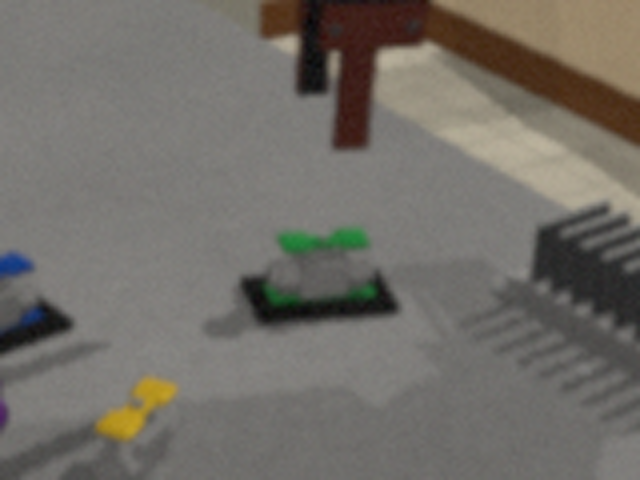

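The green valve is upright and central on its pad (g6, around (320,270)). Last is yellow: the nickel body with the yellow handle at side (254,202).

Call:
apply_moves([
  {"tx": -0.015,"ty": -0.008,"tz": 0,"spin": 4},
  {"tx": -0.045,"ty": -0.023,"tz": 0,"spin": 11},
  {"tx": -0.075,"ty": -0.039,"tz": 0,"spin": 18},
  {"tx": -0.105,"ty": -0.054,"tz": 0,"spin": 25},
  {"tx": -0.135,"ty": -0.07,"tz": 0,"spin": 32},
  {"tx": -0.165,"ty": -0.086,"tz": 0,"spin": 39},
  {"tx": -0.195,"ty": -0.101,"tz": 0,"spin": 46},
  {"tx": -0.2158,"ty": -0.1119,"tz": 0,"spin": 51.8},
])

```text
t: 27.9
ee_pos: [478.1, -91.2, 106.0]
orientation: [-3.022, -0.852, 0.006]
ft_force: [0.5, 0.4, -0.2]
width: 88.1
grasp_force: 0.0
```

Call:
apply_moves([
  {"tx": 0,"ty": 0,"tz": 0,"spin": 0},
  {"tx": 0,"ty": 0,"tz": -0.02,"spin": 0},
  {"tx": 0,"ty": 0,"tz": -0.05,"spin": 0},
  {"tx": 0,"ty": 0,"tz": -0.08,"spin": 0},
  {"tx": 0,"ty": 0,"tz": -0.1,"spin": 0},
  {"tx": 0,"ty": 0,"tz": -0.115,"spin": 0},
  {"tx": 0,"ty": 0,"tz": -0.124,"spin": 0},
  {"tx": 0,"ty": 0,"tz": -0.1285,"spin": 0},
])

```text
t: 28.7
ee_pos: [481.4, -90.5, -22.3]
orientation: [-3.025, -0.845, 0.002]
ft_force: [0.0, -0.0, 0.4]
width: 87.7
grasp_force: 0.0
```

Call:
apply_moves([
  {"tx": 0,"ty": 0,"tz": 0,"spin": 0},
  {"tx": 0,"ty": 0,"tz": 0,"spin": 0},
  {"tx": 0,"ty": 0,"tz": 0,"spin": 0},
  {"tx": 0,"ty": 0,"tz": 0,"spin": 0},
  {"tx": 0,"ty": 0,"tz": 0,"spin": 0},
  {"tx": 0,"ty": 0,"tz": 0,"spin": 0},
  {"tx": 0,"ty": 0,"tz": 0,"spin": 0},
  {"tx": 0,"ty": 0,"tz": 0,"spin": 0},
], gripper=1)

```text
t: 29.5
ee_pos: [481.6, -91.0, -20.9]
orientation: [3.025, 0.846, 0.001]
ft_force: [0.2, -0.8, 0.7]
width: 27.9
grasp_force: 30.1
```

Call:
apply_moves([
  {"tx": 0,"ty": 0,"tz": 0,"spin": 0},
  {"tx": 0,"ty": 0,"tz": 0,"spin": 0},
  {"tx": 0,"ty": 0,"tz": 0,"spin": 0},
  {"tx": 0,"ty": 0,"tz": 0,"spin": 0},
  {"tx": 0,"ty": 0,"tz": 0,"spin": 0},
  {"tx": 0,"ty": 0,"tz": 0,"spin": 0},
  {"tx": 0,"ty": 0,"tz": 0,"spin": 0},
  {"tx": 0,"ty": 0,"tz": 0,"spin": 0},
])

```text
t: 30.3
ee_pos: [481.5, -91.0, -21.0]
orientation: [3.025, 0.846, 0.0]
ft_force: [-0.3, -1.4, 3.1]
width: 27.9
grasp_force: 30.0
```

Call:
apply_moves([
  {"tx": 0,"ty": 0,"tz": 0.015,"spin": 0},
  {"tx": 0,"ty": 0,"tz": 0.045,"spin": 0},
  {"tx": 0,"ty": 0,"tz": 0.08,"spin": 4},
  {"tx": 0,"ty": 0,"tz": 0.11,"spin": 11},
  {"tx": -0.003,"ty": 0.01,"tz": 0.121,"spin": 18},
  {"tx": -0.01,"ty": 0.035,"tz": 0.121,"spin": 25},
  {"tx": -0.019,"ty": 0.065,"tz": 0.121,"spin": 32},
  {"tx": -0.028,"ty": 0.098,"tz": 0.121,"spin": 39},
])

```text
t: 31.1
ee_pos: [452.4, 7.8, 99.7]
orientation: [-2.566, -1.812, 0.001]
ft_force: [0.7, -0.1, -2.2]
width: 27.8
grasp_force: 30.0
```

Call:
apply_moves([
  {"tx": -0.009,"ty": 0.033,"tz": 0,"spin": 7.5},
  {"tx": -0.019,"ty": 0.066,"tz": 0,"spin": 15},
  {"tx": -0.028,"ty": 0.099,"tz": 0,"spin": 22.5},
  {"tx": -0.038,"ty": 0.132,"tz": 0,"spin": 30},
  {"tx": -0.047,"ty": 0.165,"tz": 0,"spin": 37.5},
  {"tx": -0.057,"ty": 0.198,"tz": 0,"spin": 45},
  {"tx": -0.066,"ty": 0.231,"tz": 0,"spin": 52.5},
  {"tx": -0.075,"ty": 0.262,"tz": 0,"spin": 60},
])

```text
t: 31.9
ee_pos: [377.1, 270.2, 99.5]
orientation: [-1.313, -2.853, 0.002]
ft_force: [0.7, 0.3, -1.9]
width: 28.0
grasp_force: 30.0
```

Call:
apply_moves([
  {"tx": -0.006,"ty": 0.02,"tz": 0,"spin": 7.5},
  {"tx": -0.01,"ty": 0.034,"tz": 0,"spin": 15},
  {"tx": -0.0113,"ty": 0.0383,"tz": -0.005,"spin": 22},
  {"tx": -0.0113,"ty": 0.0383,"tz": -0.025,"spin": 27.4},
  {"tx": -0.0113,"ty": 0.0383,"tz": -0.05,"spin": 27.4},
  {"tx": -0.0113,"ty": 0.0383,"tz": -0.075,"spin": 27.4},
  {"tx": -0.0113,"ty": 0.0383,"tz": -0.09,"spin": 27.4},
  {"tx": -0.0113,"ty": 0.0383,"tz": -0.096,"spin": 27.4},
])

```text
t: 32.7
ee_pos: [365.6, 306.3, 2.1]
orientation: [-0.608, -3.079, 0.005]
ft_force: [0.5, -0.3, -2.1]
width: 27.9
grasp_force: 30.0
```

Call:
apply_moves([
  {"tx": 0,"ty": 0,"tz": 0,"spin": 0},
  {"tx": 0,"ty": 0,"tz": -0.005,"spin": 0},
  {"tx": 0,"ty": 0,"tz": -0.009,"spin": 0},
  {"tx": 0,"ty": 0,"tz": -0.012,"spin": 0},
  {"tx": 0,"ty": 0,"tz": -0.0145,"spin": 0},
  {"tx": 0,"ty": 0,"tz": -0.0165,"spin": 0},
  {"tx": 0,"ty": 0,"tz": -0.0165,"spin": 0},
  {"tx": 0,"ty": 0,"tz": -0.0165,"spin": 0},
])

```text
t: 33.5
ee_pos: [367.1, 307.4, -12.5]
orientation: [0.609, 3.082, -0.0]
ft_force: [-0.2, 0.6, -2.3]
width: 28.0
grasp_force: 30.0
```

Call:
apply_moves([
  {"tx": 0,"ty": 0,"tz": 0,"spin": 0},
  {"tx": 0,"ty": 0,"tz": 0,"spin": 0},
  {"tx": 0,"ty": 0,"tz": 0,"spin": 0},
  {"tx": 0,"ty": 0,"tz": 0,"spin": 0},
  {"tx": 0,"ty": 0,"tz": 0,"spin": 0},
  {"tx": 0,"ty": 0,"tz": 0,"spin": 0},
  {"tx": 0,"ty": 0,"tz": 0,"spin": 0},
  {"tx": 0,"ty": 0,"tz": 0,"spin": 0},
], gripper=-1)

```text
t: 34.3
ee_pos: [367.1, 307.4, -12.5]
orientation: [0.609, 3.082, 0.0]
ft_force: [-0.5, 0.4, -0.7]
width: 86.4
grasp_force: 0.0
```

Call:
apply_moves([
  {"tx": 0,"ty": 0,"tz": 0.005,"spin": 0},
  {"tx": 0,"ty": 0,"tz": 0.02,"spin": 0},
  {"tx": 0,"ty": 0,"tz": 0.045,"spin": 0},
  {"tx": 0,"ty": 0,"tz": 0.08,"spin": 0},
  {"tx": 0,"ty": 0,"tz": 0.115,"spin": 0},
  {"tx": 0,"ty": 0,"tz": 0.14,"spin": 0},
  {"tx": 0,"ty": 0,"tz": 0.15,"spin": 0},
  {"tx": 0,"ty": 0,"tz": 0.15,"spin": 0},
])

```text
t: 35.1
ee_pos: [367.8, 307.9, 138.7]
orientation: [0.608, 3.08, 0.003]
ft_force: [-0.4, 0.0, -0.3]
width: 88.2
grasp_force: 0.0
```

Run:
```python
from h import *
im=ctrl.get_image('side')
for c in HUE:
    for a,ce,px in blobs(im,c):
        if ce[0]>100: print(c,a,ce.round(),*[np.round(q,1) for q in rect('side',px,51)])
t=ctrl.get_image('top')
cv2.imwrite('pics/f.png',np.hstack([cv2.resize(q[90:300,60:420,::-1],(400,233),interpolation=cv2.INTER_CUBIC) for q in(im,t)]))
```

```text
blue 75 [216. 168.] [466.2  87.8] [467.6  88.3] [22.3 60.1] 7.7
red 254 [253. 262.] [ 366.7 -287.4] [ 367.3 -287.6] [26.4 62.1] 157.3
green 61 [300. 160.] [692.1  15.9] [692.8  14.4] [19.5 56. ] 160.3
yellow 82 [155. 147.] [363.6 301.7] [364.9 302.3] [29.8 60.4] 157.1
```

View pics/f.png

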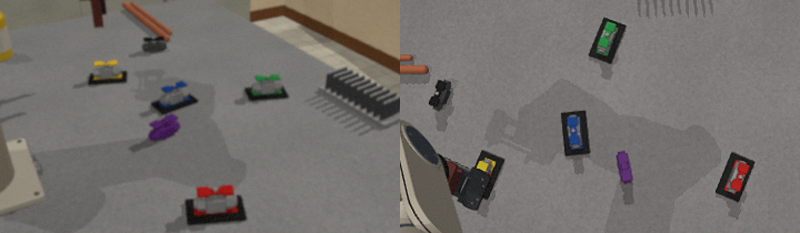

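All four valves stand upright and central on their pads (side view: yellow (107,72), blue (175,97), green (267,88), red (215,205)). The old valve has not moved, and the gripper is clear.

```bash
python3 -c "
from workcell import ctrl
print(ctrl.close_job())"
```

```text
the job is handed in; nothing more can be done
None
```

I placed the blue, red, green and yellow valves upright on their own pads in that order, left the old valve untouched, and handed the job in at about 35 s of the 120 s allowed; the hand-in gave no verdict.

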